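# Throttle the ball valve and hold the contact probe on the pipe

### The arm

A 6-joint arm with a two-finger parallel gripper is mounted at the origin on the work surface. World frame = base frame: x ahead of the robot, y to its left, z up, the work surface at z = 0. Lengths are in mm, angles in rad, forces in N, time in s.
With the tool pointing down it reaches from about 350 to 775 mm from the base axis. Payload 7.3 kg.
Tool frame: the origin (TCP) lies between the finger pads; the fingertips stand bot.tips_ahead ahead of it and the grasp point (between the pads) lies 6 mm ahead of it (bot.tips_ahead is the distance from the TCP to the fingertips, in mm); z points along the fingers, y is the line along which they close (so a half turn about z gives the same grasp; the last joint's range is limited). The gripper opens to 92 mm and grips with 3 to 60 N. Pads are 19 mm wide; open, the fingers measure 130 mm over their backs; the gripper's body (75 mm by 190 mm) begins 47 mm behind the grasp point.
Start: joints at [1.003, 0.342, 1.524, -0, 1.275, -0.146], TCP at [214.924, 479.01, 251.741] pointing down, gripper open.
Joint ranges: [-2.53, 2.53], [-0.77, 2.02], [0.04, 2.7], [-1, 4.14], [0.28, 2.66], [-3.11, 3.11]. Speed limits (rad/s): [2.57, 2.57, 3.14, 3.14, 3.14, 3.14].

### API

Orientations are given as [roll, pitch, yaw] about the fixed x, y, z axes, in that order (R = Rz(yaw) Ry(pitch) Rx(roll)).
In Python, from plant import bot gives the robot as it stands. The module is installed in compiled form; this text tells all that it offers.
- The arm moves only by the tool step_arm, never from a script. Its argument "targets" is one flat list of numbers, 7 for each row, row after row: the opening, from 0 (shut) to 1 (fully open), then the shift along the tool's x, y, z each as a share of 100 mm, from -1 to 1, then the turn, a rotation vector about the tool's x, y, z each as a share of pi/4 rad, from -1 to 1. A call has 1 to 20 rows; each row is the pose to reach, as a shift and turn from the pose commanded when the call began, along the tool's axes at that moment; what a row does not reach only later rows make up. A row lasts 1/8 s, in which the tool goes at most 62.5 mm and 10.7 degrees, less where a joint would pass 70% of its speed; a pose out of reach is approached as far as the arm can. A call with a number of a shift or a turn outside -1 to 1 is refused whole. A call with a gripper value outside its range is refused whole. The fingers move at their own pace and stop on an object; the grip force is fixed at half the most. Time passes only in rows, so rows that repeat a pose let the fingers close. It gives the time, the measured TCP pose, the force, the opening and the grip force at its end, in the units of the state.
- bot.get_obs(): the state, without advancing time (a new reading comes with each control period).
- bot.capture(name): name is "scene" or "top"; returns (picture, depth): 384x512x3 uint8, blue, green, red; 384x512 float32, mm along the optical axis (not along the pixel's ray), 0 where there is no reading.
- bot.camera_info(name): a dict with "fx", "fy", "cx", "cy" (pixels), "k1" (the pictures are not rectified: a ray, as slopes to the right and down, at radius r is drawn at 1 + k1 r^2 times it, then the intrinsics apply), "camera_from_world" (4x4, takes a point from world to camera coordinates). Camera axes: x right, y down, z forward; pixel columns grow to the right and rows downward; lengths in mm; the calibration is good to about 2 mm. A picture is of the moment at which its call begins. camera_info takes no time and is no camera call.
- bot.close_job(): hands the job in; it is judged then, once.
The state is a dict: "time": time; "joint_positions": joint angles; "dq": joint speeds; "tau": joint torques, N m; "tool_pos": TCP position; "tcp_rot": TCP orientation; "contact_force": force on the tool from outside, world axes, zero at the start; "moment": the same for the moment, N m; "grip_width": finger opening in mm; "finger_force": force on a finger pad.
Only numpy, scipy, OpenCV 4.12 (cv2) and the standard library are available. Lean on these libraries where they do the work, as an engineer would, in place of code of your own. Each camera call takes 0.05 s, during which the arm holds its last target. There are 200 camera calls.

### The job

First turn the red lever of the ball valve to half open, 45 degrees from closed, and take your hand off it. Then lift the orange contact probe out of its wooden stand and hold its brass tip on the yellow dot of the pipe clamp, with the probe square to the pad and pressed lightly, so that the sprung tip is pushed in about half way. Finish while still holding the probe there, steady; do not press hard, do not turn the clamp on the pipe, and leave the paint tin, the brush and the roll of tape where they are.

Things in the scene. Friction and masses are not known exactly. Their poses are not given: they have to be found in the camera images.
- valve (a joint): Opening angle of the ball valve in rad: 0 closed (lever across the pipe, pointing to the robot's side), pi/2 fully open (lever along the pipe, over its +y end in the frame of valve_axis). The lever turns clockwise seen from above as it opens, needs about 0.2 N m and stays where it is left. It starts nearly closed.
- valve_axis (a point): Point on the vertical turning axis of the lever, at the mid-height of the lever's red sleeve (120 mm above the table). It is fixed to the pipe rig: y along the grey steel pipe (34 mm thick, 320 mm long, its axis 70 mm above the table), x across the pipe away from the robot's side, z up. The rig stands on a plywood board 100 x 330 x 18 mm; the brass valve body (about 46 mm wide) is in the middle and reaches 93 mm above the table.
- lever_grip (a point): Centre of the lever's red sleeve, 90 mm from the turning axis. The sleeve is 75 mm long, 18 mm wide and 16 mm high (112 to 128 mm above the table), free underneath, and can be pinched across its width from above. x points along the lever to the turning axis, z up.
- dot (a point): Centre of the yellow dot (16 mm across, black point in the middle) on the flat aluminium pad (36 x 34 mm) of the pipe clamp, on the -y half of the pipe. z is the outward normal of the pad: it leans from the vertical across the pipe to the robot's side (-x of valve_axis) by 0 to 0.4 rad. The dot lies 30 mm from the pipe's axis. The clamp is tight on the pipe, but hard knocks or pulls would turn it.
- probe_grip (a point): Centre of the orange square grip of the contact probe (26 x 26 mm across, 70 mm long; x and y are square to its faces, z along the probe, away from the tip). The top of the grip is 35 mm above this point, and a small 18 mm wide black button stands 4 mm above that. 35 mm below it is a black collar (36 mm wide, 6 mm thick); below the collar a 20 mm thick nose 26 mm long, then the brass tip. The probe weighs about 130 g. It starts upright, tip down, in its stand.
- tip_end (a point): Lower end of the brass tip (10 mm thick, round end), on the probe's axis, 89 mm from probe_grip when the tip is out. The tip is sprung and slides into the nose by at most 12 mm: about 0.8 N to start it, about 3 N at half travel, 5.6 N at full travel.
- stand: Fixed wooden block 80 x 80 x 60 mm with a vertical 28 mm hole through its middle; origin at the centre of its underside. The probe's collar rests on its top, so that the probe must be raised at least 50 mm to come clear. It stands to the right or to the left of the pipe rig; the paint tin stands on the other side.
- saddle: The pipe clamp that carries the pad and the yellow dot; origin on the pipe's axis (30 mm under the dot along the pad's normal).
- probe: The probe; origin on its axis at the collar's underside, 41 mm from probe_grip towards the tip; z as there.
- tin: Bystander: closed paint tin, 90 mm wide, 110 mm high; origin at the centre of its underside.
- brush: Bystander: paint brush 200 mm long lying flat in front of the robot, under 30 mm high; origin in its middle.
- tape: Bystander: roll of blue tape, 100 mm wide, 24 mm high, lying flat beyond the rig; origin at the centre of its underside.
There are look-alikes about, which are no part of the job. Leave any green look-alike of the probe alone.

How it is judged:
By the outcome, as a careful person would: the job done as asked, in the order asked, and still so for the second after the job is handed in, while the arm keeps its last pose, push and grip.
It also fails if it takes over 51 s, if anything falls off the work surface, if the arm or the gripper's body presses on something with over 40 N, if the wrist force passes 120 N, or if a joint passes its speed limit or range.

## Working session

There is one attempt and no reset: what is moved stays moved. The work goes in short steps, Python scripts to look and compute and a tool call to move; the robot and the scene stay as the last step left them, time stands still between calls to the robot, and variables do not carry over. Pictures are saved under pics/ and viewed, at most 12 in all, crops included, and the job is handed in when it is done.

Besides the shell and the picture viewer there is one more tool, called after "Emit:" as name(argument=value, ...) on one line, values as JSON. step_arm: Moves the arm, as the interface text tells. Shift numbers are shares of 100 mm and turn numbers shares of pi/4 rad, none past 1 either way. Its arguments: {"type":"object","properties":{"targets":{"type":"array"}},"required":["targets"]}

```bash
mkdir -p pics; cat > h.py <<'E'
import numpy as np, cv2
from scipy.spatial.transform import Rotation as R
from plant import bot
def cap(n):
    im,d=bot.capture(n); return np.array(im),np.array(d)
def ray(n,uv):
    c=bot.camera_info(n);uv=np.atleast_2d(np.array(uv,float))
    K=np.array([[c['fx'],0,c['cx']],[0,c['fy'],c['cy']],[0,0,1]])
    p=cv2.undistortPoints(uv.reshape(-1,1,2),K,np.array([c['k1'],0,0,0.])).reshape(-1,2)
    T=np.linalg.inv(np.array(c['camera_from_world']))
    d=np.c_[p,np.ones(len(p))]
    return T[:3,3],d@T[:3,:3].T
def onz(n,uv,z):
    o,d=ray(n,uv); return o+d*((z-o[2])/d[:,2])[:,None]
def pts(n,uv,dep):
    o,d=ray(n,uv); return o+d*np.asarray(dep)[:,None]
E
python3 - <<'E'
from h import *
for n in('scene','top'):
    im,d=cap(n);cv2.imwrite(f'pics/{n}0.png',im);np.save(n+'0.npy',d);c=bot.camera_info(n)
    print(n,c['fx'],c['k1'],np.linalg.inv(np.array(c['camera_from_world'])).round(2).tolist())
o=bot.get_obs();print(o, bot.tips_ahead)
E
```

```text
scene 414.9324378027503 0.048589472391137124 [[0.78, 0.31, -0.54, 1213.62], [0.63, -0.42, 0.66, -759.64], [-0.02, -0.85, -0.52, 691.06], [0.0, 0.0, 0.0, 1.0]]
top 371.90625551636225 0.033939133498494284 [[0.01, -1.0, 0.08, 518.33], [-1.0, -0.01, -0.02, 18.06], [0.02, -0.08, -1.0, 992.87], [0.0, 0.0, 0.0, 1.0]]
{'time': 0.1, 'joint_positions': array([ 1.00297981e+00,  3.42647218e-01,  1.52493339e+00, -4.18196387e-05,
        1.27537942e+00, -1.45990580e-01]), 'dq': array([-0.00095273, -0.00072771, -0.00164017, -0.0003958 ,  0.00188243,
       -0.00147698]), 'tau': array([ 1.37498180e-03, -4.32005167e+01, -2.44695067e+01,  7.17864675e-02,
        5.25536493e-02, -7.09362280e-05]), 'tool_pos': array([214.75554999, 478.7047007 , 251.1133024 ]), 'tcp_rot': array([-3.14023401e+00, -1.59348917e-04,  2.71977881e+00]), 'contact_force': array([-0.19447591,  0.15652639,  0.21684799]), 'moment': array([-0.05217435,  0.00424633,  0.06261604]), 'finger_force': 0.0, 'grip_width': 92.22088579164635} 25.0
```

View pics/scene0.png

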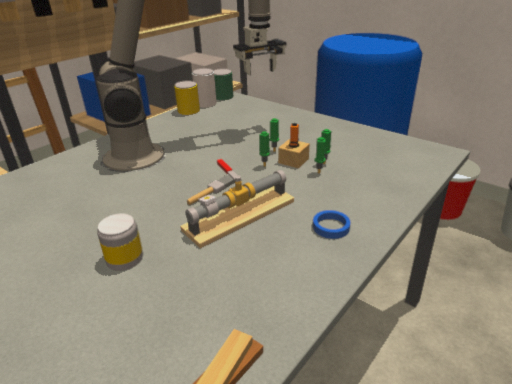

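View pics/top0.png

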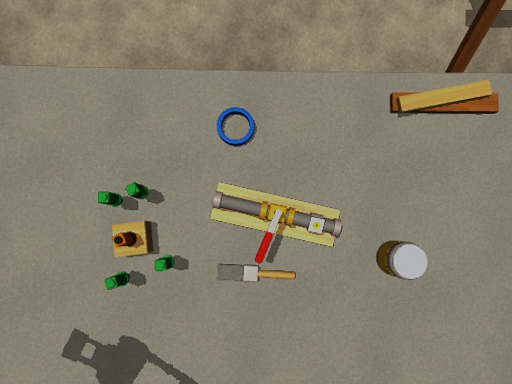

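The top view shows the red lever (265,245), the pad with its dot (317,225), the stand with the orange probe (125,239), four green look-alikes around it, the tin (408,261), the brush (255,272) and the tape (235,126).

```bash
cat > m.py <<'E'
from h import *
im=cv2.imread('pics/top0.png');sc=cv2.imread('pics/scene0.png');D=np.load('top0.npy');DS=np.load('scene0.npy')
def comp(im,lo,hi,box):
    h=cv2.cvtColor(im,cv2.COLOR_BGR2HSV);m=cv2.inRange(h,np.array(lo),np.array(hi))
    k=np.zeros_like(m);k[box[1]:box[3],box[0]:box[2]]=255
    return m&k
def uv(m): v,u=np.nonzero(m);return np.c_[u,v].astype(float)
def show(n,name,m,d):
    p=uv(m); 
    if len(p)==0: print(name,'none');return
    r=cv2.minAreaRect(p.astype(np.float32));z=d[m>0];P=pts(n,p,z)
    print(n,name,len(p),'cen',p.mean(0).round(1),'rect',np.round(r[0],1),np.round(r[1],1),'P med',np.median(P,0).round(1),'zrange',np.percentile(P[:,2],[5,50,95]).round(1))
    return p,P
E
python3 - <<'E'
from m import *
r=comp(im,(0,150,90),(8,255,255),(240,215,290,275)); p,P=show('top','lever',r,D)
top=P[:,2]>118;Q=onz('top',p[top],128);c=Q.mean(0);w,v=np.linalg.eigh(np.cov(Q[:,:2].T));print('lever',c,v[:,1],np.sqrt(w*12))
b=comp(im,(20,60,100),(35,200,255),(200,175,350,250)); 
P=pts('top',uv(b),D[b>0]);s=np.abs(P[:,2]-18)<7;q=uv(b)[s]
X=onz('top',q,18)[:,:2].astype(np.float32);rr=cv2.minAreaRect(X);print('board',rr, cv2.boxPoints(rr).tolist())
al=pts('top',[[317,225]],[D[225,317]]);print('pad pt',al)
for u in(313,317,321):
  for v_ in(221,225,229):print(u,v_,pts('top',[[u,v_]],[D[v_,u]])[0].round(1),im[v_,u])
o=comp(im,(3,150,120),(16,255,255),(105,225,150,255));p,P=show('top','orange',o,D)
st=comp(im,(12,60,60),(35,220,255),(105,215,155,260));p,P=show('top','stand',st,D)
s=np.abs(P[:,2]-60)<6;X=onz('top',p[s],60)[:,:2].astype(np.float32);print(cv2.minAreaRect(X))
o=comp(sc,(3,150,120),(16,255,255),(285,120,303,145));show('scene','orange',o,DS)
g=comp(im,(45,100,40),(75,255,255),(90,170,190,300));n,l,stt,cc=cv2.connectedComponentsWithStats(g)
for i in range(1,n):
    if stt[i,4]>15:
        P=pts('top',uv(l==i),D[l==i]);t=P[:,2]>P[:,2].max()-8;print('green',P[t].mean(0).round(1),P[:,2].max().round(1))
for name,box in(('pad',(295,205,340,245)),('probe',(95,170,185,300))):
    pass
a=cv2.resize(im[195:260,250:350],(800,520),interpolation=cv2.INTER_CUBIC)
cv2.imwrite('pics/z1.png',a)
b_=cv2.resize(im[180:300,95:185],(450,600),interpolation=cv2.INTER_CUBIC)
c_=cv2.resize(sc[105:180,245:340],(350,276),interpolation=cv2.INTER_CUBIC);f=np.zeros((600,800,3),np.uint8);f[:,:450]=b_;f[:276,450:]=c_
cv2.imwrite('pics/z2.png',f)
E
```

```text
top lever 244 cen [263.5 247. ] rect [263.4 247.1] [ 7.7 31.8] P med [473.2 -15.3 127.3] zrange [122.8 127.3 130. ]
lever [473.14536952 -16.088994   128.        ] [-0.92382756  0.38280888] [17.59961442 72.80769001]
board ((553.956787109375, -49.59107971191406), (328.0238342285156, 98.93638610839844), 77.66020202636719) [[470.58062744140625, -199.24209594726562], [567.2312622070312, -220.38568115234375], [637.3329467773438, 100.0599365234375], [540.6823120117188, 121.20352172851562]]
pad pt [[ 525.35318474 -145.660605     97.55704616]]
313 221 [ 534.8 -135.5  100.6] [183 182 179]
313 225 [ 525.2 -135.7   99.3] [  6 179 179]
313 229 [ 515.7 -136.7   93.7] [171 180 178]
317 221 [ 534.9 -144.8  102.6] [184 184 178]
317 225 [ 525.4 -145.7   97.6] [  0 151 152]
317 229 [ 515.8 -145.8   96.6] [171 181 178]
321 221 [ 535.  -154.5  102. ] [179 182 179]
321 225 [ 525.4 -154.8  100.1] [179 185 180]
321 229 [ 515.9 -155.6   95.8] [172 181 178]
top orange 78 cen [127.1 240.6] rect [127.  239.9] [30.2 13.2] P med [482.1 303.8 131.6] zrange [ 57.5 131.6 136.4]
top stand 907 cen [131.2 238.4] rect [132.4 238.2] [33.8 40.6] P med [491.9 305.9  58.8] zrange [-0.3 58.8 62.6]
((488.1574401855469, 313.0673828125), (81.52456665039062, 80.4900131225586), 7.39471960067749)
scene orange 108 cen [293.9 132.4] rect [294. 132.] [ 7.1 16.5] P med [494.5 303.9 112.2] zrange [ 84.2 112.2 135. ]
green [605.7 291.5 125.6] 130.2
green [600.4 281.3  69.8] 73.8
green [518.3  18.1 992.9] 992.9
green [518.3  18.1 992.9] 992.9
green [518.3  18.1 992.9] 992.9
green [518.3  18.1 992.9] 992.9
green [390.2 329.6 125.5] 130.4
```

View pics/z1.png

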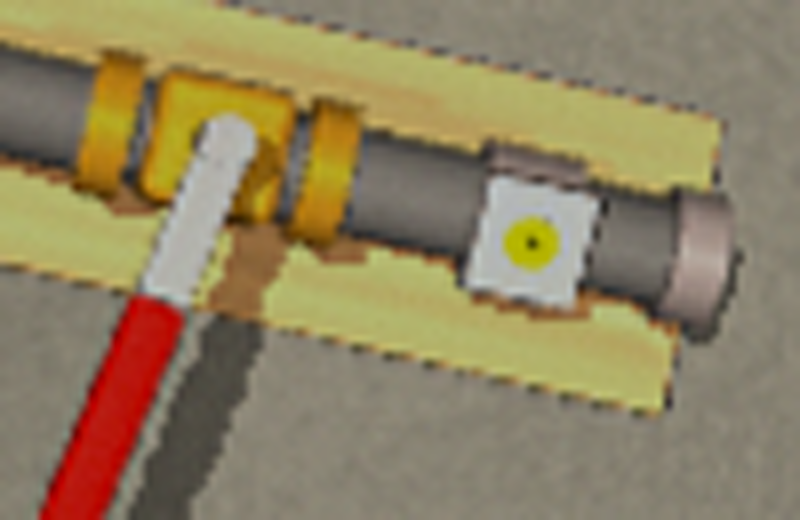

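View pics/z2.png

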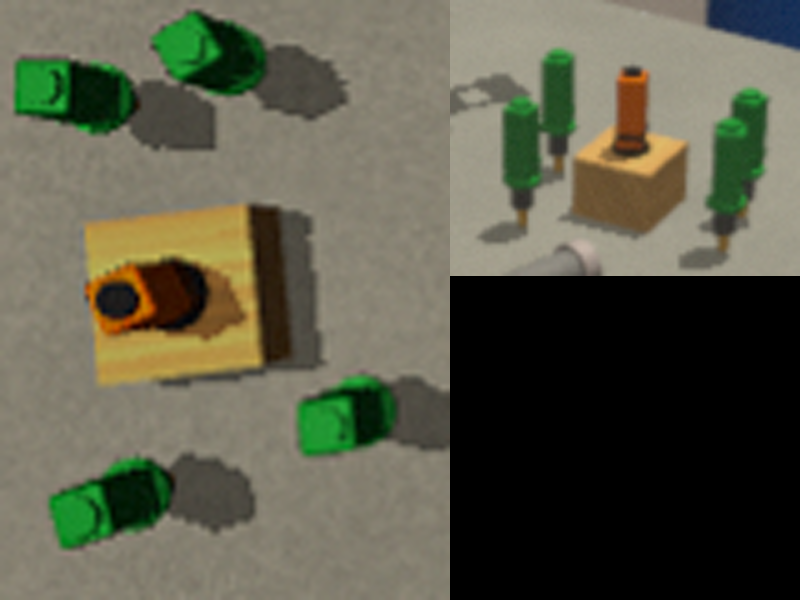

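The zooms show the pad at about (317,225), leaning towards the robot, with a yellow dot. The orange probe stands upright in the stand, with green look-alikes about 100 mm away on both sides. Next I refine these positions.

```bash
cat > g.py <<'E'
from m import *
from scipy.optimize import minimize_scalar
def meas(n):
    pass
E
python3 - <<'E'
from m import *
yaw=np.radians(77.66-90);ex=np.array([np.cos(yaw),np.sin(yaw),0]);ey=np.array([-np.sin(yaw),np.cos(yaw),0]);ez=np.array([0,0,1.])
# pad plane (top): inner part of the white pad quad
Q=np.array([[490,178],[600,198],[578,308],[468,285]])/8+[250,195]-0.44
qc=Q.mean(0);Qi=(qc+(Q-qc)*.8)
m=np.zeros(D.shape,np.uint8);cv2.fillPoly(m,[np.round(Qi).astype(np.int32)],255)
Ds=np.mean([D]+[cap('top')[1] for _ in range(6)],0)
P=pts('top',uv(m),Ds[m>0]);c=P.mean(0)
s,z,*_=[*np.linalg.svd(P-c)];n=z[2] if 0 else np.linalg.svd(P-c)[2][2];n*=np.sign(n[2])
print('pad depth fit c',c,'normal rig',n@ex,n@ey,n@ez,'tilt',np.arctan2(-n@ex,n@ez))
W=onz('top',Q,98.5);print('pad sides',[np.linalg.norm(W[i]-W[(i+1)%4]).round(1) for i in range(4)])
y=comp(im,(24,200,90),(35,255,255),(305,215,330,235));cu=uv(y).mean(0);print('dot px',cu,y.sum()/255,onz('top',[cu],98.5),onz('top',[qc],98.5))
ys=comp(sc,(24,180,80),(35,255,255),(195,195,230,225));print('scene yel',uv(ys).mean(0),ys.sum()/255)
# probe top
h=cv2.cvtColor(im,cv2.COLOR_BGR2HSV);print(h[232:248,110:138,2])
o=comp(im,(3,150,160),(16,255,255),(105,225,130,255));k=uv(o);r=cv2.minAreaRect(onz('top',k,136)[:,:2].astype(np.float32));print('probe top',len(k),r)
cv2.imwrite('pics/z3.png',np.vstack([cv2.resize(sc[160:240,180:300],(780,520),interpolation=cv2.INTER_CUBIC)]))
E
```

```text
pad depth fit c [ 526.49661202 -143.70474339  101.70571964] normal rig -0.26264524774348696 -0.943339459312742 0.20280073555415512 tilt 0.9132711617923076
pad sides [np.float64(33.6), np.float64(33.7), np.float64(33.6), np.float64(32.8)]
dot px [315.88 225.  ] 25.0 [[ 525.31773234 -142.79412781   98.5       ]] [[ 525.70883998 -143.83010572   98.5       ]]
scene yel [nan nan] 0.0
[[136 135 160 181 179 183 180 181 182 183 138 157 142 143 126 124 114  65
   57  35  47  63  94 127 147 175 184 180]
 [139 131 158 179 180 180 181 182 131 179 162 177  97  68  61  61  50  48
   50  45  18  19  13  40  73 131 140 172]
 [131 129 148 181 182 182 135 185 162 185 187 189 151  63  50  49  51  52
   53  54  27  24  19  15  13  65 109 137]
 [131 132 142 185 179 189 169 164 165 162 188 189 189  81  48  50  52  53
   51  54  50  21  23  14  16  25 114 133]
 [134 134 120 188 188 143 116  85  82  81 102 151 188 144  68  47  54  54
   55  53  56  27  23  19  15   4  95 132]
 [128 130 165 190 168  61  29  26  26  25  25  67 187 187  81  47  55  54
   53  51  53  48  21  24  16   7  56 116]
 [130 128 175 19
[... 644 characters left out ...]
  57  56  39  21  10   8  29  94 119 118]
 [137 137 133 159 185 188 173 157 158 162 186 140 122  70  43  46  44  53
   34  27  13  12  11  27  87 113 114 118]
 [133 131 133 148 184 185 187 187 190 132 124  56  37  64  38  92  48  24
   15  20  15  31  86 104 116 121 122 122]
 [129 129 128 144 184 182 173 150 146 117 114 145 149 155 146 163 153 150
  106  98  98 100 120 124 123 121 121 125]
 [127 123 129 132 184 182 175 160 159 171 172 185 186 185 185 184 186 185
  168 165 167 167 166 164 164 136 123 155]]
probe top 29 ((488.77191162109375, 313.97442626953125), (23.476158142089844, 23.664033889770508), 28.266263961791992)<stdin>:13: RuntimeWarning: Mean of empty slice.
  ret = um.true_divide(
```

View pics/z3.png

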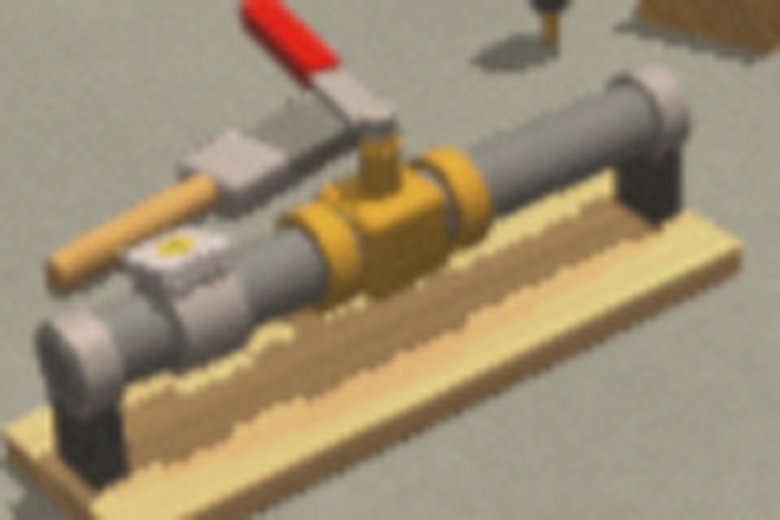

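The scene zoom shows the dot at about (207,198) in the full picture and the lever nearly across the pipe. My plane fit was spoilt by missing depth readings, so I redo it.

```bash
python3 - <<'E'
from m import *
yaw=np.radians(77.66-90);ex=np.array([np.cos(yaw),np.sin(yaw),0]);ey=np.array([-np.sin(yaw),np.cos(yaw),0]);ez=np.array([0,0,1.])
Q=np.array([[490,178],[600,198],[578,308],[468,285]])/8+[250,195]-0.44
qc=Q.mean(0);Qi=(qc+(Q-qc)*.75)
m=np.zeros(D.shape,np.uint8);cv2.fillPoly(m,[np.round(Qi).astype(np.int32)],255)
S=np.array([D]+[cap('top')[1] for _ in range(6)]);S[S==0]=np.nan;Ds=np.nanmedian(S,0)
P=pts('top',uv(m),Ds[m>0]);P=P[np.isfinite(P[:,2])];P=P[np.abs(P[:,2]-99)<15]
for it in range(3):
    A=np.c_[P@ex,P@ey,np.ones(len(P))];s=np.linalg.lstsq(A,P[:,2],rcond=None)[0];r=P[:,2]-A@s;print(len(P),s,r.std());P=P[np.abs(r)<2.5*r.std()]
print('tilt',np.arctan(s[0]),'mean',P.mean(0), 'z at dot',s@[525.3*ex[0]-143.3*ex[1],0,0]+s[1]*(np.array([525.3,-143.3,0])@ey)+s[2])
# triangulate dot
o1,d1=ray('top',[[316.1,225.0]]);o2,d2=ray('scene',[[207.1-.42,197.7-.42]])
a=np.stack([d1[0],-d2[0]],1);t=np.linalg.lstsq(a,o2-o1,rcond=None)[0];p1=o1+t[0]*d1[0];p2=o2+t[1]*d2[0];print('tri',p1,p2)
# pipe axis offset: dot relative to pipe axis through board centre
bc=np.array([553.96,-49.59,0]);v=np.array([525.3,-143.3,0])-bc;print('dot in rig from board centre',v@ex,v@ey)
# probe yaw
u=cv2.resize(im[225:255,105:140],None,fx=8,fy=8,interpolation=cv2.INTER_CUBIC);h=cv2.cvtColor(u,cv2.COLOR_BGR2HSV)
for v0 in(120,140,160):
    k=cv2.inRange(h,np.array((2,170,v0)),np.array((14,255,255)));q=uv(k)/8-.44+[105,225]
    print('probe',cv2.minAreaRect(onz('top',q,136)[:,:2].astype(np.float32)))
# tins/greens
g=cv2.inRange(cv2.cvtColor(im,cv2.COLOR_BGR2HSV),np.array((45,100,90)),np.array((75,255,255)));n,l,st,cc=cv2.connectedComponentsWithStats(g)
for i in range(1,n):
    if st[i,4]>30:print('green',onz('top',[cc[i]],125).round(0))
E
```

```text
125 [ 2.75340688e-01 -1.12716492e-02 -5.13576993e+01] 0.7395030724184949
122 [ 2.79251100e-01 -1.25243893e-02 -5.35006252e+01] 0.6823690889190687
122 [ 2.79251100e-01 -1.25243893e-02 -5.35006252e+01] 0.6823690889190687
tilt 0.27231411338910105 mean [ 525.08945366 -142.78197788   98.60611708] z at dot 98.70024373343317
tri [ 525.32268105 -143.31041852   98.57147154] [ 526.44136114 -142.24197121   98.38742719]
dot in rig from board centre -7.970864104107239 -97.6699801650121
probe ((487.9482116699219, 312.6217041015625), (26.32163429260254, 25.06217384338379), 27.041126251220703)
probe ((487.8190612792969, 312.75482177734375), (26.060380935668945, 24.621713638305664), 26.693504333496094)
probe ((488.030517578125, 313.08544921875), (24.00431251525879, 24.139036178588867), 26.380563735961914)
green [[605. 292. 125.]]
green [[586. 357. 125.]]
green [[431. 222. 125.]]
green [[390. 331. 125.]]
```

```bash
cat >> h.py <<'E'
def Rtool(yawdeg,tilt=0,rig=-12.34):
    r=R.from_euler('xyz',[np.pi,0,np.radians(yawdeg)])
    ax=np.array([-np.sin(np.radians(rig)),np.cos(np.radians(rig)),0])
    return R.from_rotvec(-tilt*ax)*r
def pose():
    o=bot.get_obs();return o,np.array(o['tool_pos']),R.from_euler('xyz',o['tcp_rot'])
def rel(p,r,P,T):
    return np.r_[r.inv().apply(np.array(P)-p)/100,(r.inv()*T).as_rotvec()/(np.pi/4)].round(3)
E
python3 - <<'E'
from h import *
o,p,r=pose()
print(rel(p,r,[473.1,-16.1,190],Rtool(157.5)))
E
```

```text
[-4.382 -3.46   0.617  0.     0.    -0.037]
```

Emit:
step_arm(targets=[0.55,-0.45,-0.35,0,0,0,0,0.55,-0.9,-0.7,0,0,0,-0.037,0.55,-0.9,-0.7,0,0,0,-0.037])

```text
time: 1.08
tool_pos: [269.7, 375.9, 252.0]
tcp_rot: [-3.141, 0.001, 2.745]
contact_force: [0.7, -1.0, 0.6]
grip_width: 66.2
finger_force: 0.0
```

Emit:
step_arm(targets=[0.55,-0.45,-0.35,0,0,0,0,0.55,-0.9,-0.7,0,0,0,0,0.55,-0.9,-0.7,0,0,0,0])

```text
time: 1.45
tool_pos: [326.2, 277.3, 251.9]
tcp_rot: [3.141, 0.001, 2.744]
contact_force: [-1.0, 0.4, 0.0]
grip_width: 50.5
finger_force: 0.0
```

Emit:
step_arm(targets=[0.55,-0.45,-0.35,0,0,0,0,0.55,-0.9,-0.7,0,0,0,0,0.55,-0.9,-0.7,0,0,0,0])

```text
time: 1.82
tool_pos: [382.6, 178.7, 251.8]
tcp_rot: [3.141, 0.001, 2.744]
contact_force: [-0.2, 0.9, 0.0]
grip_width: 50.6
finger_force: 0.0
```

Emit:
step_arm(targets=[0.55,-0.45,-0.35,0,0,0,0,0.55,-0.9,-0.7,0,0,0,0,0.55,-0.9,-0.7,0,0,0,0,0.55,-0.9,-0.7,0,0,0,0])

```text
time: 2.33
tool_pos: [437.0, 82.6, 251.5]
tcp_rot: [3.141, -0.001, 2.75]
contact_force: [0.1, 0.1, -0.2]
grip_width: 50.6
finger_force: 0.0
```

```bash
python3 - <<'E'
from h import *
o,p,r=pose()
print(o['time'],p,rel(p,r,[473.1,-16.1,160],Rtool(157.5)))
E
```

```text
2.325 [436.98659718  82.59453499 251.53623051] [-0.712 -0.775  0.914  0.001 -0.001  0.001]
```

Emit:
step_arm(targets=[0.55,-0.35,-0.4,0.1,0,0,0,0.55,-0.71,-0.775,0.4,0,0,0,0.55,-0.71,-0.775,0.9,0,0,0,0.55,-0.71,-0.775,0.91,0,0,0])

```text
time: 2.82
tool_pos: [471.0, -15.7, 158.2]
tcp_rot: [-3.141, -0.008, 2.75]
contact_force: [-0.1, -0.4, 0.4]
grip_width: 50.6
finger_force: 0.0
```

Emit:
step_arm(targets=[0.55,0,0,0.17,0,0,0,0.55,0,0,0.34,0,0,0,0.55,0,0,0.34,0,0,0])

```text
time: 3.2
tool_pos: [473.5, -16.1, 127.8]
tcp_rot: [3.141, 0.0, 2.751]
contact_force: [0.1, -0.0, 0.5]
grip_width: 50.7
finger_force: 0.0
```

```bash
python3 - <<'E'
from h import *
o,p,r=pose()
print(o['time'],p,o['contact_force'])
im,d=cap('scene');cv2.imwrite('pics/s1.png',cv2.resize(im[60:240,140:340],(660,594),interpolation=cv2.INTER_CUBIC))
E
```

```text
3.2 [473.46078712 -16.09793556 127.76246934] [ 0.10444868 -0.02760694  0.54098349]
```

View pics/s1.png

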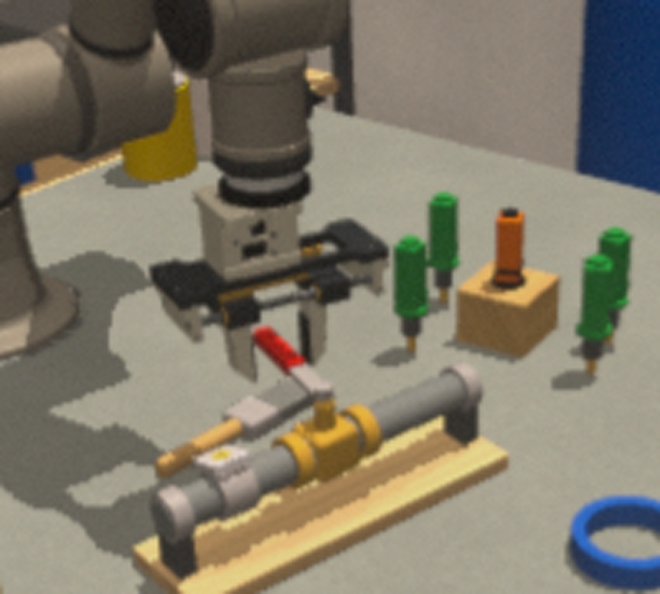

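The lever's red sleeve is between the fingers at about (280,350) in the crop. I close on it and turn it through the arc.

Emit:
step_arm(targets=[0,0,0,0,0,0,0,0,0,0,0,0,0,0,0,0,0,0,0,0,0,0,0,0,0,0,0,0,0,0,0,0,0,0,0])

```text
time: 3.88
tool_pos: [473.5, -17.5, 127.0]
tcp_rot: [3.141, 0.0, 2.749]
contact_force: [-0.0, 2.7, 4.4]
grip_width: 18.0
finger_force: 30.0
```

Emit:
step_arm(targets=[0,-0.003,0.078,0,0,0,0.111,0,-0.014,0.156,0,0,0,0.222,0,-0.031,0.233,0,0,0,0.333,0,-0.054,0.308,0,0,0,0.444,0,-0.084,0.38,0,0,0,0.556,0,-0.121,0.45,0,0,0,0.667,0,-0.161,0.514,0,0,0,0.773,0,-0.161,0.514,0,0,0,0.773,0,-0.161,0.514,0,0,0,0.773])

```text
time: 5.0
tool_pos: [507.3, 24.4, 126.9]
tcp_rot: [-3.141, -0.002, 2.141]
contact_force: [-3.5, 6.6, 5.9]
grip_width: 17.8
finger_force: 29.9
```

Emit:
step_arm(targets=[0.55,0,0,0,0,0,0,0.55,0,0,0,0,0,0,0.55,0,0,0,0,0,0,0.55,0,0,-0.1,0,0,0,0.55,0,0,-0.3,0,0,0,0.55,0,0,-0.7,0,0,0,0.55,0,0,-1,0,0,0])

```text
time: 5.88
tool_pos: [508.3, 23.4, 229.0]
tcp_rot: [3.14, 0.001, 2.142]
contact_force: [0.5, -0.3, -0.5]
grip_width: 50.5
finger_force: 0.0
```

Emit:
step_arm(targets=[0.55,0,0.5,0,0,0,-0.2,0.55,0,1,0,0,0,-0.4,0.55,0,1,0,0,0,-0.6])

```text
time: 6.25
tool_pos: [594.0, 79.2, 226.6]
tcp_rot: [3.141, 0.001, 2.62]
contact_force: [-0.4, -1.4, 0.3]
grip_width: 50.6
finger_force: 0.0
```

```bash
python3 - <<'E'
from h import *
o,p,r=pose()
print(o['time'],p,o['tcp_rot'],o['joint_positions'],rel(p,r,[488,313,215],Rtool(26.6)))
im,d=cap('top');cv2.imwrite('pics/t2.png',im)
E
```

```text
6.25 [594.04320891  79.15566554 226.64041148] [3.14065189e+00 8.37935016e-04 2.62005083e+00] [ 4.44368358e-03  4.97192631e-01  1.34933722e+00  4.08466810e-04
  1.29386583e+00 -1.04492265e+00] [ 2.085e+00  1.499e+00  1.160e-01  2.000e-03 -1.000e-03  2.745e+00]
```

View pics/t2.png

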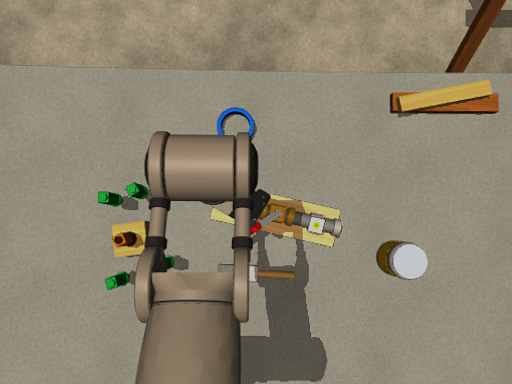

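The arm hides most of the lever in this view (its outer end is near (255,230)). I will check it after moving to the probe.

```bash
python3 - <<'E'
from h import *
o,p,r=pose()
print(rel(p,r,[488,313,215],Rtool(206.6)))
E
```

```text
[ 2.07   1.523  0.116 -0.     0.    -1.248]
```

Emit:
step_arm(targets=[0.55,0.5,0.37,0,0,0,0,0.55,1,0.75,0,0,0,0,0.55,1,0.75,0,0,0,0])

```text
time: 6.68
tool_pos: [541.6, 196.1, 227.6]
tcp_rot: [3.141, -0.0, 2.616]
contact_force: [-0.2, -0.2, 0.9]
grip_width: 50.3
finger_force: 0.0
```

Emit:
step_arm(targets=[0.55,0.5,0.37,0,0,0,-0.2,0.55,1,0.75,0,0,0,-0.4,0.55,1,0.75,0,0,0,-0.62,0.55,1,0.75,0,0,0,-0.8,0.55,1,0.75,0,0,0,-1,0.55,1,0.75,0,0,0,-1])

```text
time: 7.42
tool_pos: [495.5, 307.0, 227.2]
tcp_rot: [-3.141, 0.001, -2.889]
contact_force: [0.9, -1.0, 0.1]
grip_width: 50.5
finger_force: 0.0
```

```bash
python3 - <<'E'
from m import *
o,p,r=pose()
print(o['time'],p,o['joint_positions'],rel(p,r,[488,313,180],Rtool(206.6)))
im,d=cap('top');cv2.imwrite('pics/t3.png',im)
m=comp(im,(0,150,90),(8,255,255),(225,205,290,275));q=uv(m)
Q=onz('top',q,128);c=Q.mean(0);w,v=np.linalg.eigh(np.cov(Q[:,:2].T));print('lever',len(q),c,np.sqrt(w*12), np.degrees(np.arctan2(v[1,1],v[0,1])), 'open', 167.66-np.degrees(np.arctan2(v[1,1],v[0,1]))%180)
print(c[:2]-[556,-50.3])
E
```

```text
7.425 [495.51842732 307.02968106 227.20526635] [ 4.23434471e-01  4.67117035e-01  1.39790318e+00 -3.27277676e-04
  1.27602414e+00 -1.40026995e+00] [ 0.058  0.077  0.472 -0.     0.001 -0.269]
lever 231 [506.32141913  24.06100025 128.        ] [16.85494491 72.88440173] 123.15082404921512 open 44.50917595078488
[-49.67858087  74.36100025]
```

The lever measures 44.5° open. Next, the probe.

Emit:
step_arm(targets=[0.55,0.058,0.077,0.1,0,0,-0.14,0.55,0.058,0.077,0.3,0,0,-0.27,0.55,0.058,0.077,0.47,0,0,-0.27,0.55,0.058,0.077,0.47,0,0,-0.27])

```text
time: 7.98
tool_pos: [487.1, 313.2, 178.8]
tcp_rot: [3.142, -0.003, -2.676]
contact_force: [-0.4, -0.3, 0.7]
grip_width: 50.6
finger_force: 0.0
```

Emit:
step_arm(targets=[0.55,0,0,0.22,0,0,0,0.55,0,0,0.44,0,0,0,0.55,0,0,0.66,0,0,0,0.55,0,0,0.66,0,0,0])

```text
time: 8.48
tool_pos: [487.1, 313.5, 113.2]
tcp_rot: [3.142, -0.002, -2.675]
contact_force: [-0.6, 0.2, 1.2]
grip_width: 50.5
finger_force: 0.0
```

```bash
python3 - <<'E'
from m import *
o,p,r=pose()
print(o['time'],p,rel(p,r,[488,313,114],Rtool(206.6)))
im,d=cap('scene');cv2.imwrite('pics/s3.png',cv2.resize(im[60:200,200:360],(640,560),interpolation=cv2.INTER_CUBIC))
E
```

```text
8.475 [487.14663733 313.46311789 113.23426823] [-0.006 -0.008 -0.008  0.    -0.003  0.003]
```

View pics/s3.png

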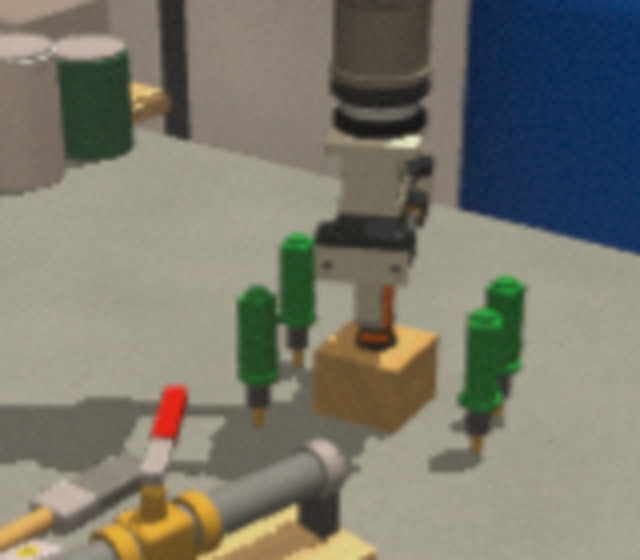

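The orange grip sits between the fingers at (380,310) in the crop, and the greens are clear. I close and lift.

Emit:
step_arm(targets=[0,0,0,0,0,0,0,0,0,0,0,0,0,0,0,0,0,0,0,0,0,0,0,0,0,0,0,0,0,0,0,0,0,0,0,0,0,0,0,0,0,0])

```text
time: 9.28
tool_pos: [487.7, 314.1, 114.4]
tcp_rot: [3.142, 0.001, -2.673]
contact_force: [-1.5, 0.0, 4.9]
grip_width: 25.9
finger_force: 30.0
```

```bash
python3 - <<'E'
from m import *
o,p,r=pose()
print(o['time'],p,o['tcp_rot'],o['contact_force'],o['moment'],o['grip_width'])
E
```

```text
9.275 [487.66468177 314.11166542 114.37536833] [ 3.14152236e+00  1.04661880e-03 -2.67272503e+00] [-1.51492957  0.04769258  4.86313542] [ 0.0587396   0.26271963 -0.05853317] 25.873995002669112
```

Emit:
step_arm(targets=[0,0,0,-0.1,0,0,0,0,0,0,-0.3,0,0,0,0,0,0,-0.6,0,0,0,0,0,0,-0.9,0,0,0,0,0,0,-1,0,0,0,0,0,0,-1,0,0,0])

```text
time: 10.02
tool_pos: [487.4, 313.9, 213.7]
tcp_rot: [-3.142, 0.0, -2.673]
contact_force: [0.0, -0.5, -2.2]
grip_width: 25.7
finger_force: 30.0
```

```bash
cat >> h.py <<'E'
N=Rtool(0,0.272).apply([0,0,-1]);DOT=np.array([525.5,-143.1,98.8])
E
python3 - <<'E'
from m import *
o,p,r=pose()
print(o['time'],p,o['tcp_rot'],o['contact_force'],o['grip_width'],N)
print(rel(p,r,DOT+N*(102.4+40),Rtool(206.6,.272)), Rtool(206.6,.272).as_euler('xyz'))
for n,f in(('scene','s4'),('top','t4')):
    im,d=cap(n);cv2.imwrite(f'pics/{f}.png',im);np.save(f+'.npy',d)
E
```

```text
10.025 [487.41993302 313.85551125 213.70722874] [-3.14158666e+00  3.31830253e-04 -2.67279460e+00] [ 0.03632695 -0.53119488 -2.2196963 ] 25.737314423350913 [-0.26245152  0.05741565  0.96323551]
[ 2.021 -4.007 -0.223  0.218 -0.268  0.006] [-2.96805761  0.21051521 -2.6589558 ]
```

Emit:
step_arm(targets=[0,0,0,-0.35,0,0,0,0,0,0,-0.6,0,0,0,0,0.15,-0.3,-0.6,0,0,0,0,0.32,-0.65,-0.6,0,0,0,0,0.5,-1,-0.6,0,0,0])

```text
time: 10.75
tool_pos: [487.5, 201.0, 272.2]
tcp_rot: [3.141, -0.002, -2.672]
contact_force: [0.1, -0.2, -2.5]
grip_width: 26.1
finger_force: 30.0
```

Emit:
step_arm(targets=[0,0.17,-0.33,0,0,0,0,0,0.34,-0.67,0,0,0,0,0.5,-1,0,0,0,0])

```text
invalid input
```

Emit:
step_arm(targets=[0,0.17,-0.33,0,0,0,0,0,0.34,-0.67,0,0,0,0,0.5,-1,0,0,0,0])

```text
invalid input
```

Emit:
step_arm(targets=[0,0.17,-0.33,0,0.05,-0.07,0,0,0.34,-0.67,0,0.11,-0.13,0,0,0.5,-1,0,0.16,-0.2,0,0,0.5,-1,0,0.218,-0.268,0,0,0.5,-1,0,0.218,-0.268,0,0,0.5,-1,0,0.218,-0.268,0])

```text
time: 11.5
tool_pos: [488.6, 90.6, 273.2]
tcp_rot: [-2.969, 0.208, -2.654]
contact_force: [-0.9, -0.0, -2.2]
grip_width: 25.7
finger_force: 30.0
```

```bash
python3 - <<'E'
from m import *
o,p,r=pose()
print(o['time'],p,o['tcp_rot'],o['joint_positions'],o['contact_force'],o['moment'],o['grip_width'])
print(rel(p,r,DOT+N*(102.4+25),Rtool(206.6,.272)))
E
```

```text
11.5 [488.58621537  90.59270709 273.24703286] [-2.96906159  0.20781915 -2.65418291] [ 0.07391985  0.14962109  1.75316022 -0.09095558  0.98200437 -1.92548039] [-0.8815548  -0.04372799 -2.1839403 ] [ 0.09861235  0.28671262 -0.02938883] 25.659659078531167
[ 1.114 -1.936  0.636  0.003 -0.002  0.006]
```

Emit:
step_arm(targets=[0,0.18,-0.32,0,0,0,0,0,0.37,-0.65,0,0,0,0,0.56,-0.97,0,0,0,0,0,0.56,-0.97,0,0,0,0])

```text
invalid input
```

Emit:
step_arm(targets=[0,0.18,-0.32,0,0,0,0,0,0.37,-0.65,0,0,0,0,0,0.56,-0.97,0.1,0,0,0,0,0.56,-0.97,0.35,0,0,0,0,0.56,-0.97,0.6,0,0,0,0,0.56,-0.97,0.6,0,0,0])

```text
time: 12.25
tool_pos: [497.1, -24.6, 218.7]
tcp_rot: [-2.971, 0.206, -2.655]
contact_force: [-0.3, -0.0, -1.3]
grip_width: 25.9
finger_force: 30.0
```

Emit:
step_arm(targets=[0,0,0,-0.2,0,0,0,0,0,0,-0.4,0,0,0])

```text
time: 12.5
tool_pos: [487.3, -22.2, 260.5]
tcp_rot: [-2.968, 0.21, -2.654]
contact_force: [0.9, 0.0, -2.3]
grip_width: 25.8
finger_force: 30.0
```

```bash
python3 - <<'E'
from m import *
o,p,r=pose()
print(o['time'],p,o['contact_force'])
print(rel(p,r,DOT+N*(102.4+25),Rtool(206.6,.272)))
E
```

```text
12.5 [487.31944367 -22.17206921 260.52424551] [ 0.92207768  0.011168   -2.29103195]
[ 0.561 -0.962  0.452  0.001 -0.     0.007]
```

Emit:
step_arm(targets=[0,0.18,-0.32,0,0,0,0,0,0.37,-0.65,0,0,0,0,0,0.56,-0.96,0.1,0,0,0.007,0,0.56,-0.96,0.3,0,0,0.007,0,0.56,-0.96,0.45,0,0,0.007,0,0.56,-0.96,0.45,0,0,0.007,0,0.56,-0.96,0.45,0,0,0.007])

```text
time: 13.38
tool_pos: [492.1, -135.5, 221.1]
tcp_rot: [-2.968, 0.211, -2.659]
contact_force: [-0.1, -0.4, -1.1]
grip_width: 26.1
finger_force: 30.0
```

```bash
python3 - <<'E'
from m import *
o,p,r=pose()
print(o['time'],p,o['contact_force'],o['moment'])
print(rel(p,r,DOT+N*(102.4+25),Rtool(206.6,.272)))
print('tip est',p+r.apply([0,0,102.4]))
im,d=cap('scene');cv2.imwrite('pics/s5.png',im)
a=cv2.resize(im[120:240,170:290],(600,600),interpolation=cv2.INTER_CUBIC);cv2.imwrite('pics/s5z.png',a)
it,dt=cap('top');cv2.imwrite('pics/t5.png',it)
m=comp(it,(0,150,90),(8,255,255),(225,205,290,275));q=uv(m)
Q=onz('top',q,128);c=Q.mean(0);w,v=np.linalg.eigh(np.cov(Q[:,:2].T));print('lever',len(q),c,167.66-np.degrees(np.arctan2(v[1,1],v[0,1]))%180)
E
```

```text
13.375 [ 492.06965498 -135.45272581  221.13985951] [-0.12881446 -0.36084734 -1.06652894] [0.07360781 0.27889468 0.04440818]
[ 0.001 -0.004 -0.003  0.     0.001  0.   ]
tip est [ 518.97160346 -141.2745641   122.50846812]
lever 231 [506.32141913  24.06100025 128.        ] 44.50917595078488
```

View pics/s5z.png

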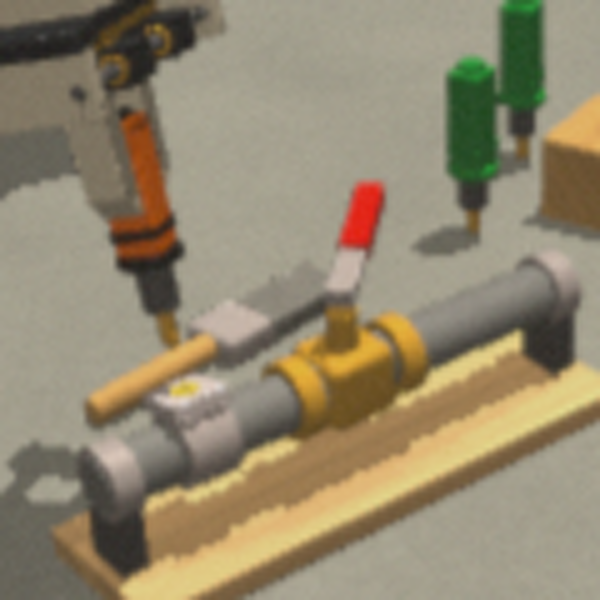

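The tip is at about (175,345) in the crop, above the dot at (184,389), and the probe looks square to the pad. I compare its axis with the projection.

```bash
cat >> h.py <<'E'
def proj(n,P):
    c=bot.camera_info(n);T=np.array(c['camera_from_world']);K=np.array([[c['fx'],0,c['cx']],[0,c['fy'],c['cy']],[0,0,1]])
    return cv2.projectPoints(np.atleast_2d(P).astype(float),cv2.Rodrigues(T[:3,:3])[0],T[:3,3],K,np.array([c['k1'],0,0,0.]))[0].reshape(-1,2)
E
python3 - <<'E'
from m import *
im=cv2.imread('pics/s5.png');it=cv2.imread('pics/t5.png')
o,p,r=pose();P=[p+r.apply([0,0,k]) for k in(102.4,90,62,52)]
print('exp tip,nose-end,collar,grip-bottom',proj('scene',P).round(1).tolist(),'dot',proj('scene',DOT).round(1))
tp=comp(im,(15,120,60),(28,255,255),(198,178,212,192));print('tip px',uv(tp).mean(0),uv(tp).min(0),uv(tp).max(0),len(uv(tp)))
h=cv2.cvtColor(im,cv2.COLOR_BGR2HSV)
ys=comp(im,(24,150,80),(35,255,255),(198,193,216,204));print('dot px',uv(ys).mean(0),len(uv(ys)))
nz=(im.max(2)<70).astype(np.uint8)*255;nz[:171]=0;nz[183:]=0;nz[:,:194]=0;nz[:,212:]=0
for v in range(172,192):
    x=np.nonzero((nz|tp)[v])[0];print(v,x.mean().round(2) if len(x) else None,len(x),end='; ')
a,b=proj('scene',[P[0],P[2]]);print('expected slope u at v=',[(v,round(a[0]+(b[0]-a[0])*(v-a[1])/(b[1]-a[1]),1)) for v in(174,180,186)])
print('top: tip',proj('top',P[0]),'dot',proj('top',DOT))
cv2.imwrite('pics/t5z.png',cv2.resize(it[185:265,260:370],(770,560),interpolation=cv2.INTER_CUBIC))
E
```

```text
exp tip,nose-end,collar,grip-bottom [[204.0, 188.4], [202.9, 184.0], [200.4, 173.9], [199.5, 170.2]] dot [[206.2 197.2]]
tip px [206.07692308 188.15384615] [202. 183.] [211. 191.] 52
dot px [206.4 197.4] 5
172 198.5 10; 173 198.5 10; 174 200.0 7; 175 200.5 6; 176 201.0 7; 177 201.0 7; 178 201.5 6; 179 201.5 6; 180 201.5 6; 181 201.0 5; 182 None 0; 183 203.0 3; 184 203.0 3; 185 203.0 3; 186 203.0 3; 187 207.0 6; 188 207.14 7; 189 207.5 8; 190 207.0 9; 191 206.5 10; expected slope u at v= [(174, np.float64(200.4)), (180, np.float64(201.9)), (186, np.float64(203.4))]
top: tip [[317.17378864 227.65008677]] dot [[316.02931879 224.92447768]]
```

View pics/t5z.png

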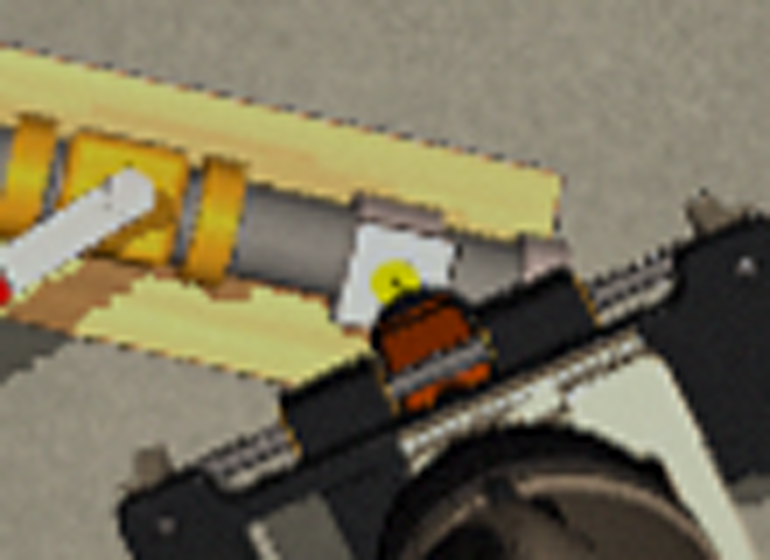

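The probe's collar at (430,310) in the crop sits just robot-side of the dot at (396,282), as the tilt calls for. Observed and predicted axes agree within 0.5 px. I take a force baseline and approach.

```bash
cat >> h.py <<'E'
def F(k=12):
    A=[];Pp=[]
    for _ in range(k):
        bot.capture('top');o,p,r=pose();A.append(r.inv().apply(o['contact_force']));Pp.append(p)
    p=np.mean(Pp,0);A=np.array(A)
    print('t',o['time'],'F tool',A.mean(0).round(2),'+-',(A.std(0)/k**.5).round(2),'dist along N of TCP from dot',((p-DOT)@N).round(2),'err tip tool',r.inv().apply(DOT-p)[:2].round(2),'tilt err',rel(p,r,p,Rtool(206.6,.272))[3:]*45)
E
python3 -c "
from h import *
F()"
```

```text
t 14.075 F tool [0.21 0.25 1.6 ] +- [0.09 0.1  0.15] dist along N of TCP from dot 126.7 err tip tool [-0.49 -0.32] tilt err [ 0.045 -0.    -0.045]
```

Emit:
step_arm(targets=[0,0,0,0.1,0,0,0,0,0,0,0.17,0,0,0,0,0,0,0.21,0,0,0,0,0,0,0.21,0,0,0,0,0,0,0.21,0,0,0])

```text
time: 14.7
tool_pos: [497.3, -137.1, 200.3]
tcp_rot: [-2.969, 0.211, -2.66]
contact_force: [0.4, -0.5, -1.1]
grip_width: 25.8
finger_force: 30.0
```

```bash
python3 -c "
from h import *
F()"
```

```text
t 15.3 F tool [0.07 0.26 1.44] +- [0.11 0.1  0.16] dist along N of TCP from dot 105.58 err tip tool [-0.58 -0.28] tilt err [ 0.045 -0.    -0.045]
```

Emit:
step_arm(targets=[0,-0.005,-0.003,0.015,0,0,0,0,-0.005,-0.003,0.03,0,0,0,0,-0.005,-0.003,0.045,0,0,0,0,-0.005,-0.003,0.045,0,0,0])

```text
time: 15.8
tool_pos: [499.0, -137.4, 196.0]
tcp_rot: [-2.969, 0.211, -2.66]
contact_force: [-0.6, 1.3, -0.0]
grip_width: 26.2
finger_force: 30.0
```

```bash
python3 -c "
from h import *
F()"
```

```text
t 16.4 F tool [0.16 0.47 0.2 ] +- [0.2  0.17 0.13] dist along N of TCP from dot 101.01 err tip tool [-0.09  0.02] tilt err [ 0.045 -0.    -0.045]
```

Emit:
step_arm(targets=[0,0,0,0.015,0,0,0,0,0,0,0.03,0,0,0,0,0,0,0.03,0,0,0])

```text
time: 16.77
tool_pos: [499.8, -137.6, 193.1]
tcp_rot: [-2.969, 0.21, -2.66]
contact_force: [-0.3, 0.4, 0.8]
grip_width: 26.0
finger_force: 30.0
```

```bash
python3 -c "
from h import *
F()"
```

```text
t 17.375 F tool [ 0.24  0.15 -1.13] +- [0.1 0.1 0.1] dist along N of TCP from dot 97.99 err tip tool [-0.09  0.01] tilt err [ 0.045 -0.    -0.045]
```

Contact was at about 102.4 mm, as predicted. The tip is now about 4.5 mm in, so 1.6 mm remains.

Emit:
step_arm(targets=[0,0,0,0.008,0,0,0,0,0,0,0.016,0,0,0,0,0,0,0.016,0,0,0,0,0,0,0.016,0,0,0])

```text
time: 17.88
tool_pos: [500.2, -137.7, 191.6]
tcp_rot: [-2.969, 0.21, -2.66]
contact_force: [-1.0, 0.7, 2.1]
grip_width: 26.4
finger_force: 30.0
```

```bash
python3 - <<'E'
from m import *
F(16)
im,d=cap('scene');it,dt=cap('top')
m=comp(it,(0,150,90),(8,255,255),(225,205,290,275));Q=onz('top',uv(m),128);w,v=np.linalg.eigh(np.cov(Q[:,:2].T));print('lever',167.66-np.degrees(np.arctan2(v[1,1],v[0,1]))%180)
a=cv2.resize(im[150:230,170:250],(560,560),interpolation=cv2.INTER_CUBIC);cv2.imwrite('pics/s6.png',a)
E
```

```text
t 18.675 F tool [ 0.15 -0.08 -1.7 ] +- [0.11 0.11 0.12] dist along N of TCP from dot 96.37 err tip tool [-0.11 -0.01] tilt err [ 0.045 -0.    -0.045]
lever 44.50917595078488
```

View pics/s6.png

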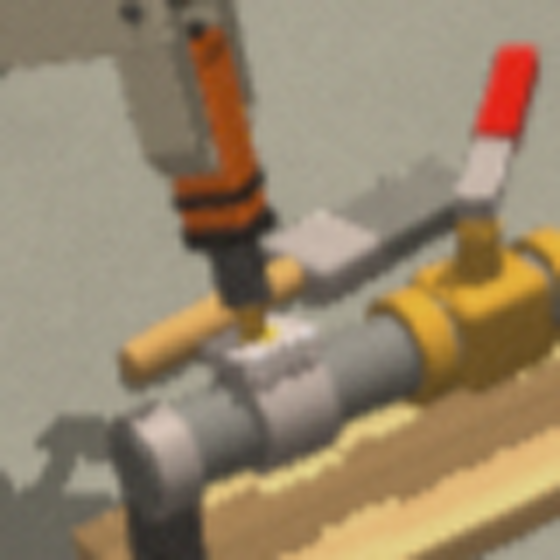

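The tip stands on the pad at about (252,330), with a sliver of yellow visible to its right. I check how well it is centred.

```bash
python3 - <<'E'
from m import *
im=np.mean([cap('scene')[0] for _ in range(4)],0).astype(np.uint8)
h=cv2.cvtColor(im,cv2.COLOR_BGR2HSV)
for v in range(186,202): print(v,' '.join(f'{a[0]:2d}/{a[1]:3d}/{a[2]:3d}' for a in h[v,199:213]))
o,p,r=pose();print(proj('scene',[p+r.apply([0,0,k]) for k in(96.4,93,90,80,66)]),proj('scene',DOT))
c,t=DOT,Rtool(206.6,.272)
print('dot rim',[proj('scene',DOT+t.apply([8*np.cos(a),8*np.sin(a),0]))[0].round(1).tolist() for a in np.arange(0,6.28,.785)])
E
```

```text
186 24/ 35/102 23/ 32/ 63 21/ 34/ 53 17/ 34/ 53 17/ 31/ 57 17/ 30/ 59 15/ 26/ 58 17/ 32/ 56 16/ 40/ 71 14/ 46/110 15/ 57/139 16/ 74/172 17/ 74/193 14/ 51/190
187 24/ 36/143 22/ 34/ 83 17/ 31/ 58 13/ 31/ 57 15/ 27/ 57 17/ 30/ 59 15/ 35/ 58 15/ 36/ 56 15/ 58/ 70 17/105/133 18/125/189 18/129/210 18/123/215 17/ 92/191
188 23/ 36/157 21/ 34/ 97 19/ 34/ 60 17/ 31/ 57 20/ 27/ 57 13/ 31/ 58 13/ 31/ 57 13/ 41/ 56 18/ 89/ 83 19/132/182 19/140/219 19/140/223 18/142/221 17/131/200
189 26/ 32/159 24/ 32/110 19/ 30/ 67 17/ 31/ 57 15/ 35/ 58 19/ 34/ 60 20/ 40/ 57 25/ 27/ 56 18/ 76/ 77 19/129/162 18/144/216 18/145/217 17/147/207 17/141/186
190 23/ 35/160 22/ 39/118 16/ 40/ 71 13/ 32/ 55 15/ 36/ 57 15/ 26/ 59 13/ 31/ 58  9/ 31/ 58 16/ 59/ 73 17/120/134 17/143/195 17/144/193 17/147/173 17/140/148
191 22/ 40/165 18/ 77/158 18/ 75/ 92 15/ 42/ 61 15/ 36/ 57 10/ 26/ 58 11/ 34/ 60 17/ 31/ 58 13/ 34/ 67 16/104/101 17/141/157 17/143/153 17/139/132 17/126/113
192 18/ 86/187 18/119/200 18/115/124 18/ 64/ 68 17/ 31/ 57 15/ 43/ 59 19/ 45/ 62 14/ 42/ 66 14/ 54/ 71 16/ 97/ 92 17/132/124 17/129/117 18/101/106 18/ 6
[... 1040 characters left out ...]
7/201 18/ 57/215 17/ 56/208 15/ 40/200 13/ 36/176 14/ 28/174 14/ 33/155
200 12/ 40/108 12/ 36/119 12/ 35/125 12/ 36/157 11/ 27/187 12/ 34/197 11/ 35/213 11/ 25/217 13/ 23/203 13/ 34/181 12/ 33/168 12/ 33/153 11/ 34/150 12/ 35/145
201 16/ 36/105 14/ 36/106 13/ 37/110 11/ 33/131  9/ 29/151 12/ 34/165 12/ 36/178 12/ 24/178 11/ 24/168 13/ 31/155 13/ 36/149 11/ 35/146 11/ 37/145 13/ 35/138
[[206.14749364 197.19035238]
 [205.84820545 195.99878075]
 [205.58358375 194.94538466]
 [204.69780234 191.42036465]
 [203.44800792 186.44951933]] [[206.17808713 197.17367912]]
dot rim [[203.4, 197.4], [204.9, 196.5], [207.2, 196.0], [208.9, 196.1], [209.0, 196.9], [207.4, 197.8], [205.1, 198.4], [203.4, 198.2]]
```

In the image the tip sits about 0.8 px (under 2 mm) left of the dot's centre. I lift off, shift 1.5 mm and set it down again.

Emit:
step_arm(targets=[0,0,0,-0.04,0,0,0,0,0,0,-0.1,0,0,0,0,-0.015,0.003,-0.1,0,0,0,0,-0.015,0.003,-0.1,0,0,0,0,-0.015,0.003,-0.06,0,0,0,0,-0.015,0.003,-0.045,0,0,0,0,-0.015,0.003,-0.03,0,0,0,0,-0.015,0.003,-0.015,0,0,0,0,-0.015,0.003,0,0,0,0,0,-0.015,0.003,0,0,0,0,0,-0.015,0.003,0,0,0,0])

```text
time: 20.35
tool_pos: [501.3, -136.7, 191.9]
tcp_rot: [-2.969, 0.21, -2.66]
contact_force: [-1.2, 0.7, 2.4]
grip_width: 25.8
finger_force: 30.0
```

```bash
python3 - <<'E'
from m import *
F(16)
im=np.mean([cap('scene')[0] for _ in range(4)],0).astype(np.uint8)
h=cv2.cvtColor(im,cv2.COLOR_BGR2HSV)
for v in range(194,199): print(v,' '.join(f'{a[0]:2d}/{a[1]:3d}/{a[2]:3d}' for a in h[v,201:213]))
E
```

```text
t 21.15 F tool [ 0.58  1.02 -1.92] +- [0.1  0.14 0.11] dist along N of TCP from dot 96.38 err tip tool [ 1.36 -0.36] tilt err [ 0.045 -0.    -0.045]
194 18/144/212 17/143/175 17/138/150 18/148/124 18/160/116 19/166/117 18/153/117 17/ 86/127 17/ 51/131 21/ 39/125 24/ 37/146 23/ 35/160
195 17/146/190 17/144/170 17/142/149 18/152/121 19/169/122 19/178/126 18/156/126 17/ 80/150 14/ 45/189 14/ 37/194 16/ 36/193 19/ 35/180
196 17/141/156 16/130/137 16/107/126 18/108/113 19/159/119 19/177/127 19/166/129 21/117/159 20/ 73/210 16/ 42/219 13/ 35/217 12/ 34/212
197 16/100/128 14/ 64/128 15/ 59/130 19/112/132 20/171/127 20/177/121 21/169/131 24/163/174 22/103/216 17/ 45/220 13/ 32/221 12/ 33/219
198 13/ 47/130 12/ 38/133 13/ 47/136 20/120/144 21/148/148 20/128/145 22/125/186 22/116/196 19/ 69/217 14/ 40/213 12/ 26/215 12/ 30/187
```

```bash
python3 -c "
from plant import bot
print(bot.close_job())"
```

```text
the job is handed in; nothing more can be done
None
```

I handed the job in at about 21 s. The valve measured 44.5° open with the hand off it. The probe is still held within about 1 mm of the dot's centre and square to the pad by the measured 0.27 rad tilt. It presses with about 3.4 N, roughly half travel. The clamp and bystanders were not deliberately touched, but I did not re-measure them at the end.

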